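# Make up a stack of reed-rack blanks in the drilling jig

## Task

Make the drilling jig ready for the pillar drill: press the wooden backing block flush into the pocket in the jig's raised bed, then stack every white blank on the bed with the steel drill plate, grip bar up, as the topmost. Tap the open sides of the stack until all the blanks and the drill plate stand edge to edge, touching the two side pins and the end pin, and leave the other things on the bench where they are.

Things in the scene. Friction and masses are not known exactly. Their poses are not given: they have to be found in the camera images.
- jig: drilling jig, fixed: a dark steel base plate 130 (x) by 100 (y) by 12 mm; on it an aluminium bed 80 (x) by 36 (y) mm, its top 44 mm above the bench, narrower than the blanks, so that they overhang it all round; two locating pins on its +y side, one at its +x end; -x and -y sides open. Origin at the centre of the base plate's underside, axes along its sides
- jig_home (a point): centre of the mouth of the pocket in the bed's top, level with that top, 44 mm above the bench; axes as the jig's. The pocket is 64 (x) by 24 (y) mm, 14 mm deep, mouth slightly chamfered. A blank or drill plate that touches all three pins is square with the jig and centred on the vertical line through this point
- side_pin1 (a point): top of a side pin: upright steel pin 8 mm thick, its top 83 mm above the bench, its axis 36 mm to the -x side and 28 mm to the +y side of jig_home in the jig's axes
- side_pin2 (a point): top of the other side pin, alike, 36 mm to the +x side and 28 mm to the +y side of jig_home
- end_pin (a point): top of the end pin, alike, 49 mm to the +x side of jig_home, on the jig's x axis
- backing: backing block of pale wood, 60 (x) by 20 (y) by 13.5 mm (z), 20 g. Origin at the centre of the underside; x along its length. It drops with 2 mm play all round into the pocket of the jig's bed, and is fully home when its underside is 14 mm below the bed's top
- blank1: white acetal blank, a flat plate 90 (x) by 48 (y) by 6 mm thick (z), 40 g; all blanks are alike. Three to five are present, lying flat anywhere round the jig; absent ones read None. Origin at the centre of the underside; x along the 90 mm length
- blank2: white acetal blank, a flat plate 90 (x) by 48 (y) by 6 mm thick (z), 40 g; all blanks are alike. Three to five are present, lying flat anywhere round the jig; absent ones read None. Origin at the centre of the underside; x along the 90 mm length
- blank3: white acetal blank, a flat plate 90 (x) by 48 (y) by 6 mm thick (z), 40 g; all blanks are alike. Three to five are present, lying flat anywhere round the jig; absent ones read None. Origin at the centre of the underside; x along the 90 mm length
- blank4: white acetal blank, a flat plate 90 (x) by 48 (y) by 6 mm thick (z), 40 g; all blanks are alike. Three to five are present, lying flat anywhere round the jig; absent ones read None. Origin at the centre of the underside; x along the 90 mm length
- blank5: white acetal blank, a flat plate 90 (x) by 48 (y) by 6 mm thick (z), 40 g; all blanks are alike. Three to five are present, lying flat anywhere round the jig; absent ones read None. Origin at the centre of the underside; x along the 90 mm length
- drill_plate: steel drill plate, 90 (x) by 48 (y) by 8 mm, about 270 g, with six small brass-rimmed drill bushes and, standing along the middle of its top, a black grip bar 50 (x) by 12 (y) mm that rises from 8 to 32 mm above the underside. Origin at the centre of the underside; x along the 90 mm length
- ferrule: bystander: nickel-silver ferrule, an upright tube 29 mm across and 30 mm high; origin at the centre of its foot
- reed_cap: bystander: ebony reed cap, upright, 29 mm across and 49 mm high; origin at the centre of its foot
- pliers: bystander: round-nose pliers lying flat, 130 mm long, 12 mm high; origin under the pivot
- tin: bystander: tin reed box with a dented lid, 78 by 113 by 33 mm; origin at the centre of its underside
- thread_spool: bystander: small wooden spool, upright, 34 mm across and 36 mm high; origin at the centre of its foot
- wax: bystander: lump of beeswax 50 by 30 by 18 mm; origin at the centre of its underside

How it is judged:
On the way, in this order (a step that is already met when the one before it is completed fails the run):
1. the backing block is flush in the pocket of the bed and let go (z of backing in the frame of jig_home between -0.0155 and -0.012 m and x of backing in the frame of jig_home between -0.004 and 0.004 m and y of backing in the frame of jig_home between -0.004 and 0.004 m and angle between the z axis of backing and the z axis of jig, either way round below 0.06 rad and contact force between the fingers and backing below 0.1 N), for 0.3 s.
2. every blank lies on the bed, tapped home against all three pins (x of blank1 in the frame of jig_home between -0.0025 and 0.0025 m and y of blank1 in the frame of jig_home between -0.0025 and 0.0025 m and angle between the x axis of each of blank1, blank2, blank3, blank4, blank5 and the x axis of jig, either way round below 0.03 rad and angle between the z axis of each of blank1, blank2, blank3, blank4, blank5 and the z axis of jig, either way round below 0.05 rad and z of blank1 in the frame of jig_home between -0.002 and 0.0315 m and x of blank2 in the frame of jig_home between -0.0025 and 0.0025 m and y of blank2 in the frame of jig_home between -0.0025 and 0.0025 m and z of blank2 in the frame of jig_home between -0.002 and 0.0315 m and x of blank3 in the frame of jig_home between -0.0025 and 0.0025 m and y of blank3 in the frame of jig_home between -0.0025 and 0.0025 m and z of blank3 in the frame of jig_home between -0.002 and 0.0315 m and x of blank4 in the frame of jig_home between -0.0025 and 0.0025 m and y of blank4 in the frame of jig_home between -0.0025 and 0.0025 m and z of blank4 in the frame of jig_home between -0.002 and 0.0315 m and x of blank5 in the frame of jig_home between -0.0025 and 0.0025 m and y of blank5 in the frame of jig_home between -0.0025 and 0.0025 m and z of blank5 in the frame of jig_home between -0.002 and 0.0315 m), for 0.2 s.
At the end, for the whole second after the job is handed in: The backing block lies flat in the pocket with its top flush with the bed (about 1.5 mm). Every blank present and, above them all, the drill plate lie flat on the bed, each within 2.5 mm along x and y of touching all three pins and within 0.03 rad of square with the jig, at rest and let go (all of step 2 and z of backing in the frame of jig_home between -0.0155 and -0.012 m and x of backing in the frame of jig_home between -0.004 and 0.004 m and y of backing in the frame of jig_home between -0.004 and 0.004 m and angle between the z axis of backing and the z axis of jig, either way round below 0.06 rad and linear speed of each of blank1, blank2, blank3, blank4, blank5, drill_plate below 0.01 m/s and contact force between the fingers and blank1 below 0.1 N and contact force between the fingers and blank2 below 0.1 N and contact force between the fingers and blank3 below 0.1 N and contact force between the fingers and blank4 below 0.1 N and contact force between the fingers and blank5 below 0.1 N and x of drill_plate in the frame of jig_home between -0.0025 and 0.0025 m and y of drill_plate in the frame of jig_home between -0.0025 and 0.0025 m and angle between the x axis of drill_plate and the x axis of jig, either way round below 0.03 rad and angle between the z axis of drill_plate and the z axis of jig, either way round below 0.05 rad and contact force between the fingers and drill_plate below 0.1 N and z of drill_plate in the frame of jig_home between 0.004 and 0.0325 m).
It fails at once if one of the other things on the bench (ferrule, reed cap, pliers, tin, spool, wax) is pushed more than 40 mm from its place (distance of any of ferrule, reed_cap, pliers, tin, thread_spool, wax from where it was at the start of the episode above 0.04 m).
Of blank1, blank2, blank3, blank4, blank5 only 3 to 5 are there at a start; the rules pass over those that are not, and their reading is None.
At some moment in a run one of backing, drill_plate may be knocked a few centimetres aside while the robot is not near it.
It also fails if it takes over 210 s, if anything falls off the work surface, if the arm or the gripper's body presses on something with over 40 N, if the wrist force passes 120 N, or if a joint passes its speed limit or range.

## Robot

A 6-joint arm with a two-finger parallel gripper is mounted at the origin on the work surface. World frame = base frame: x ahead of the robot, y to its left, z up, the work surface at z = 0. Lengths are in m, angles in rad, forces in N, time in s.
With the tool pointing down it reaches from about 0.425 to 1.125 m from the base axis. Payload 14.9 kg.
Tool frame: the origin (TCP) lies at the very end of the fingers, on their centre line; the grasp point (between the pads) lies 19 mm behind it; z points along the fingers, y is the line along which they close (so a half turn about z gives the same grasp; the last joint's range is limited). The gripper opens to 91 mm and grips with 3 to 60 N. Pads are 32 mm wide; open, the fingers measure 118 mm over their backs; the gripper's body (76 mm by 178 mm) begins 60 mm behind the grasp point.
Start: joints at [1.163, 0.379, 1.734, -0, 1.028, -0.033], TCP at [0.256, 0.651, 0.214] pointing down, gripper open.
Joint ranges: [-2.77, 2.77], [-0.74, 2.19], [0, 2.66], [-1.06, 4.2], [0.31, 2.87], [-3.08, 3.08]. Speed limits (rad/s): [1.89, 1.89, 2.39, 3.14, 3.14, 3.14].

## Interface

Orientations are given as a unit quaternion [x, y, z, w].
In Python, from plant import monitor, cams, manip gives the robot as it stands. The module is installed in compiled form; this text tells all that it offers.
- The arm moves only by the tool arm_command, never from a script. Its argument "plan" is text: rows parted by semicolons, each of 4 numbers parted by spaces: the shift along the world's x, y, z in units of 25 mm (1.0 is 25 mm), then the turn about the world's z in degrees. In form: dx dy dz roll; .... A call has 1 to 10 rows; each row is the pose to reach, as a shift and turn from the pose commanded when the call began; what a row does not reach only later rows make up. A row lasts 1/8 s, in which the tool goes at most 62.5 mm and 10.7 degrees, less where a joint would pass 70% of its speed; a pose out of reach is approached as far as the arm can. A call with a gripper value outside its range is refused whole. "fingers" is the closure, from -1 (fully open) to 1 (shut), set as the call begins (left out, the last holds). The fingers move at their own pace and stop on an object; "force" is the grip in N (left out, the last holds). Time passes only in rows, so rows that repeat a pose let the fingers close. It gives the time, the measured TCP pose, the force, the opening and the grip force at its end, in the units of the state.
- monitor.sense(): the state, without advancing time (a new reading comes with each control period).
- cams.grab_frame(name): name is "side" or "top" or "wrist"; returns a dict with "img" (384x512x3 uint8, blue, green, red), "fx", "fy", "cx", "cy" (pixels), "R" (3x3) and "t" (3): a world point X has camera coordinates R X + t. Camera axes: x right, y down, z forward; pixel columns grow to the right and rows downward; lengths in m; the calibration is good to about 2 mm. The wrist camera is an equidistant fisheye: a pixel r from the principal point sees the ray r / f radians off the axis. A picture is of the moment at which its call begins. There is no depth.
- manip.job_done(): hands the job in; it is judged then, once.
The state is a dict: "t": time; "q": joint angles; "qd": joint speeds; "effort": joint torques, N m; "tcp_pos": TCP position; "tcp_rot": TCP orientation; "wrist_force": force on the tool from outside, world axes, zero at the start; "torque": the same for the moment, N m; "finger_gap": opening from 0.0 (shut) to 1.0 (fully open); "grip_force": force on a finger pad.
Only numpy, scipy, OpenCV 4.12 (cv2) and the standard library are available. Lean on these libraries where they do the work, as an engineer would, in place of code of your own. Each camera call takes 0.05 s, during which the arm holds its last target. There are 200 camera calls.

## Working session

There is one attempt and no reset: what is moved stays moved. The work goes in short steps, Python scripts to look and compute and a tool call to move; the robot and the scene stay as the last step left them, time stands still between calls to the robot, and variables do not carry over. Pictures are saved under pics/ and viewed, at most 14 in all, crops included, and the job is handed in when it is done.

Besides the shell and the picture viewer there is one more tool, called in YAML: its name, and indented under it one key for each argument. arm_command: Moves the arm, as the interface text tells. Its arguments: {"type":"object","properties":{"plan":{"type":"string"},"fingers":{"type":"number"},"force":{"type":"number"}},"required":["plan"]}

```bash
mkdir -p pics; ls
cat > h.py <<'E'
import numpy as np, cv2
from plant import monitor, cams, manip
def grab(n,fn=None):
    f=cams.grab_frame(n)
    if fn: cv2.imwrite('pics/'+fn,f['img']); np.savez('pics/'+fn[:-4]+'.npz',**f)
    return f
def ray(f,u,v):
    x=(u-f['cx'])/f['fx'];y=(v-f['cy'])/f['fy']
    return np.array([x,y,1.0])
def at(f,uv,z):
    R=np.array(f['R']);c=-R.T@np.array(f['t'])
    uv=np.atleast_2d(uv);o=[]
    for u,v in uv:
        d=R.T@ray(f,u,v); o.append((c+d*(z-c[2])/d[2]))
    return np.array(o)
def proj(f,X):
    p=np.atleast_2d(X)@np.array(f['R']).T+np.array(f['t'])
    return np.c_[f['fx']*p[:,0]/p[:,2]+f['cx'],f['fy']*p[:,1]/p[:,2]+f['cy']]
E
python3 - <<'E'
from h import *
s=monitor.sense();print(s)
for n in('top','side'):
    f=grab(n,n+'0.png');print(n,f['fx'],f['cx'],f['cy'],(-np.array(f['R']).T@f['t']).round(3),np.array(f['R']).round(3).tolist())
a=cv2.imread('pics/top0.png');cv2.imwrite('pics/top0b.png',cv2.resize(a,(800,600),interpolation=cv2.INTER_CUBIC))
E
```

```text
pics
{'t': 0.0, 'q': array([ 1.16266518e+00,  3.79409094e-01,  1.73474176e+00,  5.43365243e-06,
        1.02848393e+00, -3.32879105e-02]), 'qd': array([ 0.00223717, -0.0008891 , -0.00107501,  0.00145469,  0.00044151,
       -0.00073774]), 'effort': array([-3.11098855e-03, -7.63714170e+01, -4.34386897e+01,  6.49299938e-02,
        4.23759269e-02, -9.59906356e-05]), 'tcp_pos': array([0.25613813, 0.65105752, 0.2133072 ]), 'tcp_rot': array([ 1.86327644e-01,  9.82487525e-01, -5.07915430e-04, -1.16342329e-04]), 'wrist_force': array([-0.28982057,  1.12550471,  0.73934375]), 'torque': array([-0.03192378,  0.00141005, -0.00809701]), 'grip_force': 0.0, 'finger_gap': 1.0025453919734613}
top 422.3834211449757 254.03328239785225 201.89215087061032 [0.43  0.004 1.126] [[-0.019, -1.0, -0.01], [-0.988, 0.021, -0.154], [0.155, 0.007, -0.988]]
side 362.12174219142486 253.9324365517919 192.56696850894093 [0.35  0.483 0.754] [[-0.89, -0.456, -0.008], [-0.345, 0.685, -0.642], [0.298, -0.569, -0.767]]
```

View pics/top0b.png

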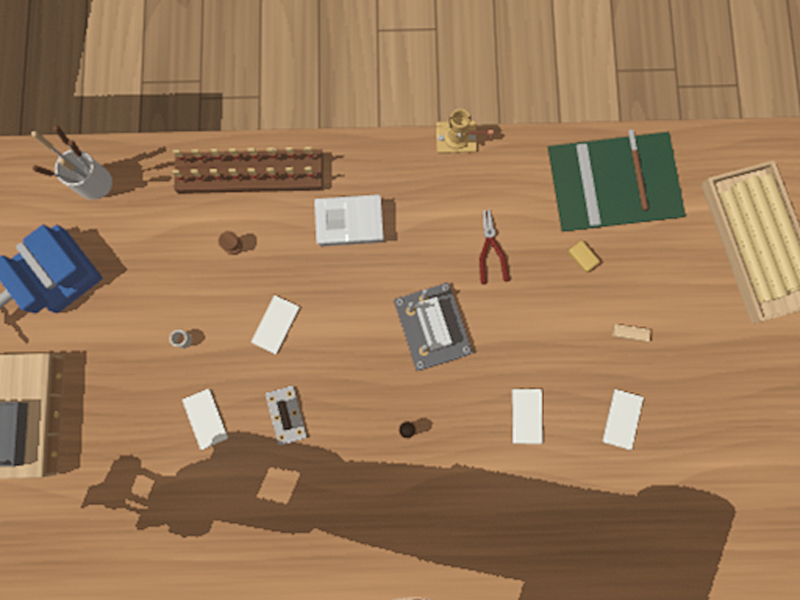

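View pics/side0.png

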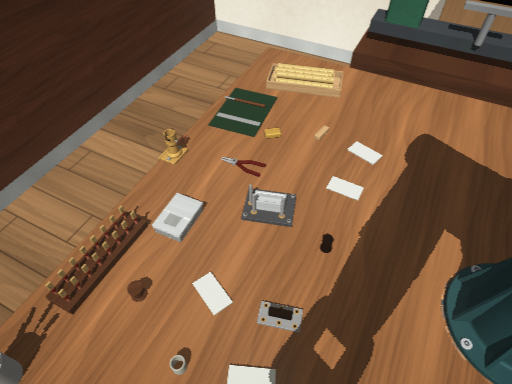

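The top view shows four blanks, at (275,325), (205,418), (527,416) and (623,419). The drill plate is at (286,414), the jig at (433,327) and the backing block at (632,333). The side view agrees. Next I'll measure them.

Run:
```python
from h import *
f=dict(np.load('pics/top0.npz'));im=f['img']
hsv=cv2.cvtColor(im,cv2.COLOR_BGR2HSV)
S=1.5625
def rect(mask,c,z,name):
    n,l,st,ce=cv2.connectedComponentsWithStats(mask.astype(np.uint8))
    d=[(np.hypot(*(ce[i]-np.array(c)/S)),i) for i in range(1,n) if st[i,4]>25]
    d,i=min(d); ys,xs=np.nonzero(l==i)
    # pixels -> world points, minAreaRect on the 0.1mm grid
    pts=at(f,np.c_[xs,ys].astype(float),z)[:,:2]
    (cx,cy),(w,h),a=cv2.minAreaRect((pts*1000).astype(np.float32))
    if w<h:w,h,a=h,w,a+90
    m=pts.mean(0); e,v=np.linalg.eigh(np.cov(pts.T)); ang=np.degrees(np.arctan2(v[1,1],v[0,1]))
    print(name,st[i,4],'cen',m.round(4),'box',round(cx,1),round(cy,1),'size',round(w,1),round(h,1),'ang',round(a%180,1),round(ang%180,1))
w=(hsv[...,1]<40)&(hsv[...,2]>170)
for k,c in enumerate([(275,325),(205,418),(527,416),(623,419)]): rect(w,c,.006,'blank')
p=(hsv[...,0]>8)&(hsv[...,1]<115)&(hsv[...,2]>190)
rect(p,(632,333),.0135,'backing')
print(hsv[213,404],hsv[200,404])
g=(hsv[...,1]<60)
rect(g,(286,414),.008,'drill');rect(g,(433,327),.012,'jig')
def crop(c,n,fn,f=f):
    x,y=int(c[0]),int(c[1]);a=f['img'][y-n:y+n,x-n:x+n];return cv2.resize(a,(400,400),interpolation=cv2.INTER_CUBIC)
s=dict(np.load('pics/side0.npz'))
cv2.imwrite('pics/c0.png',np.hstack([crop((277,209),32,0),crop((269,206),36,0,s)]))
```

```text
blank 608 cen [0.5949 0.2223] box 595.0 222.5 size 91.3 47.8 ang 153.7 154.5
blank 604 cen [0.4392 0.341 ] box 436.7 339.2 size 91.6 48.6 ang 21.8 17.7
blank 663 cen [ 0.4309 -0.2021] box 431.1 -202.2 size 89.1 47.3 ang 177.3 176.8
blank 677 cen [ 0.4222 -0.3613] box 422.5 -361.4 size 91.0 49.6 ang 163.0 163.1
backing 162 cen [ 0.5675 -0.3842] box 567.6 -384.4 size 60.6 19.8 ang 77.8 78.0
[ 17  81 214] [ 14 119 182]
drill 510 cen [0.4402 0.2023] box 440.1 202.6 size 91.2 49.7 ang 14.9 15.6
jig 1737 cen [ 0.5846 -0.0491] box 585.5 -48.2 size 129.8 99.8 ang 16.6 17.2
```

View pics/c0.png

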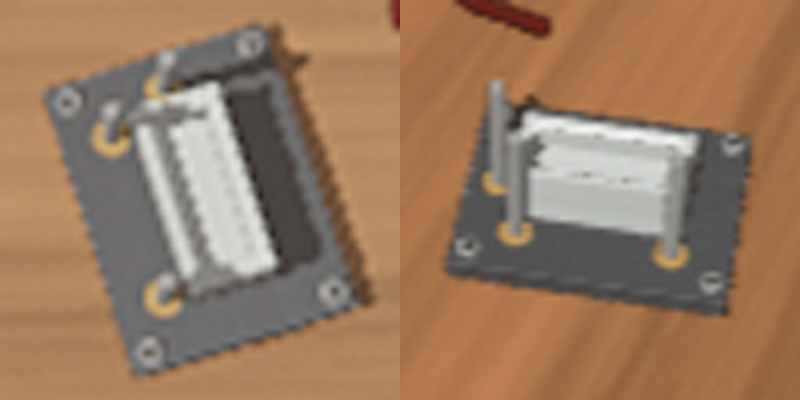

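The jig's yaw is about 17°. Its side pins are on the world +y side and the end pin is at the +x end. I'll start by moving above the jig.

arm_command:
  plan: "13.2 -28 0 -141.5;13.2 -28 0 -141.5;13.2 -28 0 -141.5;13.2 -28 0 -141.5;13.2 -28 0 -141.5;13.2 -28 0 -141.5;13.2 -28 0 -141.5;13.2 -28 0 -141.5;13.2 -28 0 -141.5;13.2 -28 0 -141.5"
  fingers: -1

```text
t: 1.35
tcp_pos: [0.5232, 0.0841, 0.214]
tcp_rot: [0.904, 0.428, 0.0, -0.0]
wrist_force: [1.2, 0.5, 0.1]
finger_gap: 0.996
grip_force: 0.0
```

arm_command:
  plan: "2.5 -5.3 0 -33.7;2.5 -5.3 0 -33.7;2.5 -5.3 0 -33.7;2.5 -5.3 0 -33.7;2.5 -5.3 0 -33.7"

```text
t: 1.98
tcp_pos: [0.5847, -0.0458, 0.2136]
tcp_rot: [0.988, 0.153, -0.0, -0.0]
wrist_force: [0.1, 0.4, 0.8]
finger_gap: 1.0
grip_force: 0.0
```

```bash
cat >> h.py <<'E'
def fatp(f,uv,z):
    R=np.array(f['R']);c=-R.T@np.array(f['t']);o=[]
    for u,v in np.atleast_2d(uv):
        x=(u-f['cx'])/f['fx'];y=(v-f['cy'])/f['fy'];r=np.hypot(x,y)+1e-12
        d=R.T@np.array([np.sin(r)*x/r,np.sin(r)*y/r,np.cos(r)]); o.append(c+d*(z-c[2])/d[2])
    return np.array(o)
def fproj(f,X):
    p=np.atleast_2d(X)@np.array(f['R']).T+np.array(f['t'])
    s=np.hypot(p[:,0],p[:,1])+1e-12;th=np.arctan2(s,p[:,2])
    return np.c_[f['fx']*th*p[:,0]/s+f['cx'],f['fy']*th*p[:,1]/s+f['cy']]
def pose():
    s=monitor.sense();q=s['tcp_rot'];a=np.degrees(2*np.arctan2(q[1],q[0]))-90
    return s['tcp_pos'].round(4),round((a+180)%360-180,2),s['finger_gap'].round(3),s['wrist_force'].round(1),round(s['t'],2)
E
python3 - <<'E'
from h import *
print(pose());f=grab('wrist','w1.png');print(f['fx'],(-f['R'].T@f['t']).round(3),f['R'].round(3))
E
```

```text
Traceback (most recent call last):
  File "h.py", line 31, in pose
    return s['tcp_pos'].round(4),round((a+180)%360-180,2),s['finger_gap'].round(3),s['wrist_force'].round(1),round(s['t'],2)
                                                          ^^^^^^^^^^^^^^^^^^^^^
AttributeError: 'float' object has no attribute 'round'
```

```bash
sed -i "s/s\['finger_gap'\].round(3)/round(s['finger_gap'],3)/" h.py
python3 - <<'E'
from h import *
print(pose());f=grab('wrist','w1.png');print(f['fx'],(-f['R'].T@f['t']).round(3),f['R'].round(3))
cv2.imwrite('pics/w1b.png',cv2.resize(f['img'],(800,600),interpolation=cv2.INTER_CUBIC))
E
```

```text
(array([ 0.5847, -0.0458,  0.2136]), np.float64(-72.43), 1.0, array([0.1, 0.4, 0.8]), 1.98)
297.3186396354542 [ 0.659 -0.023  0.384] [[ 0.301 -0.954 -0.002]
 [-0.916 -0.289  0.279]
 [-0.267 -0.082 -0.96 ]]
```

View pics/w1b.png

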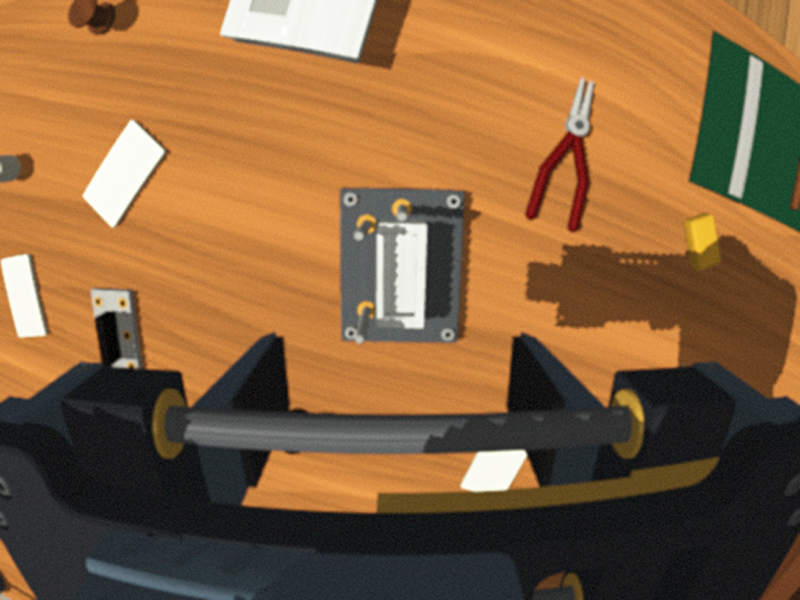

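The wrist view shows the jig at (402,265), with its pins at (367,222), (402,207) and (365,310). I'll rectify this image to fit the jig pose.

```bash
cat >> h.py <<'E'
def ortho(f,c,ang,z,half=(.075,.06),s=4000,fish=True):
    # rectified view: image right = +x of frame, up = +y of frame, s px per m
    nx,ny=int(2*half[0]*s),int(2*half[1]*s)
    X,Y=np.meshgrid((np.arange(nx)+.5)/s-half[0],half[1]-(np.arange(ny)+.5)/s)
    a=np.radians(ang);W=np.stack([c[0]+X*np.cos(a)-Y*np.sin(a),c[1]+X*np.sin(a)+Y*np.cos(a),0*X+z],-1).reshape(-1,3)
    p=(fproj if fish else proj)(f,W).astype(np.float32).reshape(ny,nx,2)
    return cv2.remap(f['img'],p[...,0],p[...,1],cv2.INTER_CUBIC)
E
python3 - <<'E'
from h import *
f=dict(np.load('pics/w1.npz'));t=dict(np.load('pics/top0.npz'));sd=dict(np.load('pics/side0.npz'))
c=(.5855,-.0482)
for n,g,fi in(('w',f,1),('t',t,0),('s',sd,0)):
    o=ortho(g,c,0,.012,(.1,.1),4000,fi);h=cv2.cvtColor(o,cv2.COLOR_BGR2HSV)
    m=(h[...,1]<75).astype(np.uint8);nn,l,st,ce=cv2.connectedComponentsWithStats(m)
    i=1+np.argmax(st[1:,4]);k=(l==i).astype(np.uint8);k=cv2.morphologyEx(k,cv2.MORPH_OPEN,np.ones((45,45)))
    cn=max(cv2.findContours(k,0,1)[0],key=cv2.contourArea);(x,y),(w,hh),a=cv2.minAreaRect(cn)
    print(n,c[0]+x/4000-.1,c[1]+.1-y/4000,w/4,hh/4,a)
o=ortho(f,c,17,.044,(.075,.06),2600)
o2=ortho(t,c,17,.044,(.075,.06),2600,False)
cv2.imwrite('pics/o1.png',np.hstack([o,o2]));print(o.shape)
E
```

```text
w 0.5847518005371094 -0.04759516448974609 99.22969055175781 130.18890380859375 73.4298324584961
t 0.5855497741699219 -0.048127101135253904 101.07825469970703 131.3626251220703 73.5074234008789
s 0.5826571121215821 -0.04383639831542969 106.93326568603516 129.0928497314453 73.63508605957031
(312, 390, 3)
```

View pics/o1.png

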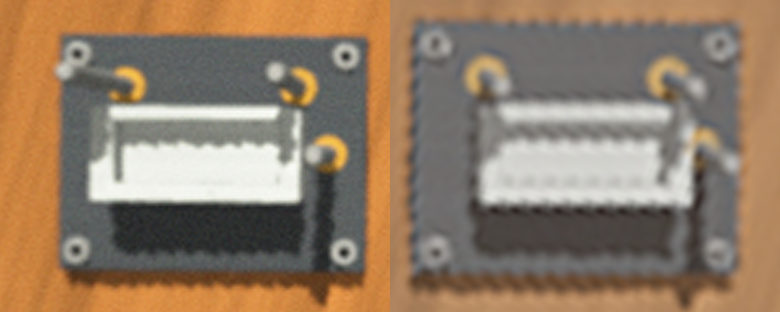

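arm_command:
  plan: "-0.7 -13.5 -2.5 60.4;-0.7 -13.5 -2.5 60.4;-0.7 -13.5 -2.5 60.4;-0.7 -13.5 -2.5 60.4;-0.7 -13.5 -2.5 60.4;-0.7 -13.5 -2.5 60.4;-0.7 -13.5 -2.5 60.4;-0.7 -13.5 -2.5 60.4"

```text
t: 3.02
tcp_pos: [0.5679, -0.3826, 0.1514]
tcp_rot: [0.778, 0.628, 0.0, -0.0]
wrist_force: [-0.4, 0.1, 0.4]
finger_gap: 1.003
grip_force: 0.0
```

```bash
cat >> h.py <<'E'
def fit(f,c,z,lo,hi,half=.08,amin=2000,fish=True,s=4000,op=9):
    o=ortho(f,c,0,z,(half,half),s,fish);h=cv2.cvtColor(o,cv2.COLOR_BGR2HSV)
    m=cv2.morphologyEx(cv2.inRange(h,lo,hi),cv2.MORPH_OPEN,np.ones((op,op)))
    for cn in cv2.findContours(m,0,1)[0]:
        if cv2.contourArea(cn)<amin: continue
        (x,y),(w,hh),a=cv2.minAreaRect(cn)
        if w<hh:w,hh,a=hh,w,a+90
        M=cv2.moments(cn)
        print('rect',round(c[0]+x/s-half,4),round(c[1]+half-y/s,4),'cen',round(c[0]+M['m10']/M['m00']/s-half,4),round(c[1]+half-M['m01']/M['m00']/s,4),'size',round(w*1000/s,1),round(hh*1000/s,1),'ang',round(-a%180,1))
    return o
WH=((0,0,175),(180,60,255));WOOD=((8,20,190),(30,125,255))
E
python3 - <<'E'
from h import *
print(pose());f=grab('wrist','w2.png')
o=fit(f,(.5675,-.3843),.0135,*WOOD,half=.07);cv2.imwrite('pics/w2o.png',np.hstack([cv2.resize(o,(384,384)),f['img'][:,64:448]]))
E
```

```text
(array([ 0.5679, -0.3826,  0.1514]), np.float64(-12.17), 1.003, array([-0.4,  0.1,  0.4]), 3.02)
rect 0.5637 -0.382 cen 0.5639 -0.3831 size 30.4 10.1 ang 77.6
```

View pics/w2o.png

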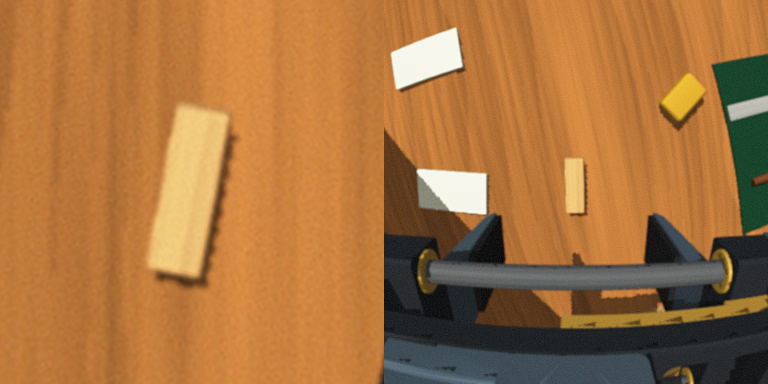

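The rectified view puts the block at its centre, at (190,190), with an angle of about 79°. I'll lower onto it with the fingertips 8 mm up and grip.

arm_command:
  plan: "-0.04 -0.04 -2.4 0.7;-0.04 -0.04 -4.8 0.7;-0.04 -0.04 -5.74 0.7;-0.04 -0.04 -5.74 0.7;-0.04 -0.04 -5.74 0.7"

```text
t: 3.7
tcp_pos: [0.5682, -0.3855, 0.0103]
tcp_rot: [0.774, 0.633, 0.0, 0.001]
wrist_force: [0.7, 0.0, 0.2]
finger_gap: 0.999
grip_force: 0.0
```

arm_command:
  plan: "0 0 0 0;0 0 0 0;0 0 0 0;0 0 0 0;0 0 0 0;0 0 0 0;0 0 0 0;0 0 0 0"
  fingers: 1
  force: 15

```text
t: 4.7
tcp_pos: [0.5667, -0.3849, 0.0079]
tcp_rot: [0.774, 0.633, -0.0, -0.0]
wrist_force: [0.0, -0.6, 0.2]
finger_gap: 0.215
grip_force: 15.0
```

Run:
```python
from h import *
print(pose(),monitor.sense()['grip_force'])
```

```text
(array([ 0.5667, -0.3849,  0.0079]), np.float64(-11.5), 0.215, array([ 0. , -0.6,  0.2]), 4.7) 14.999291896820068
```

arm_command:
  plan: "0 0 2 0;0 0 4 0;0.7 13.5 4 -62;0.7 13.5 4 -62;0.7 13.5 4 -62;0.7 13.5 4 -62;0.7 13.5 4 -62;0.7 13.5 4 -62;0.7 13.5 4 -62;0.7 13.5 4 -62"

```text
t: 5.95
tcp_pos: [0.5843, -0.0477, 0.108]
tcp_rot: [0.989, 0.145, 0.0, 0.0]
wrist_force: [-0.2, -0.4, -0.9]
finger_gap: 0.218
grip_force: 15.0
```

Run:
```python
from h import *
print(pose());f=grab('wrist','w3.png')
p=pose()[0]
a=f['img'][130:330,140:380];cv2.imwrite('pics/w3b.png',cv2.resize(a,(720,600),interpolation=cv2.INTER_CUBIC))
print(fproj(f,[p,[.5853,-.0475,.044]]))
```

```text
(array([ 0.5843, -0.0477,  0.108 ]), np.float64(-73.37), 0.218, array([-0.2, -0.4, -0.9]), 5.95)
[[254.97923967 237.39399147]
 [254.57811566 204.15962718]]
```

View pics/w3b.png

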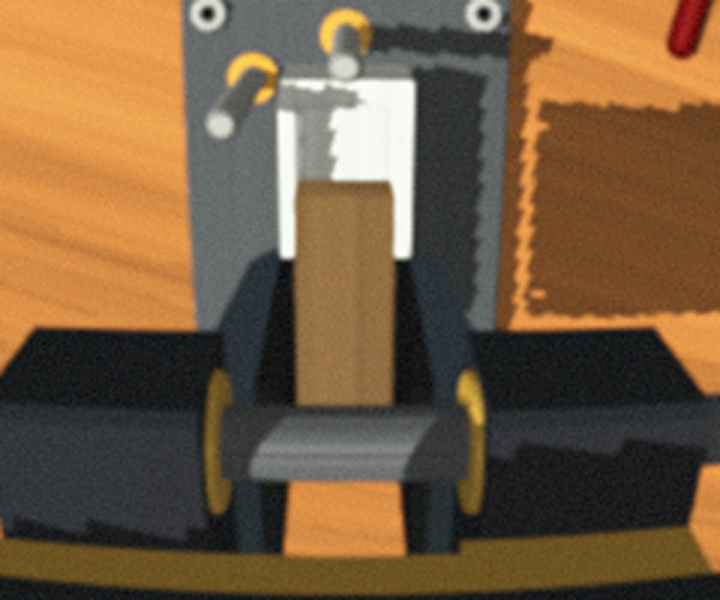

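Run:
```python
from h import *
f=dict(np.load('pics/w3.npz'));p=np.array([.5843,-.0477])
a=np.radians(16.6);R=np.array([[np.cos(a),np.sin(a)],[-np.sin(a),np.cos(a)]])
def q(x,y,z): return (R@(fatp(f,(140+x/3,130+y/3),z)[0][:2]-p)*1000).round(1)
print('block front top',q(345,183,.1135),'L/R',q(296,200,.1135),q(392,200,.1135),'front bottom',q(345,197,.1))
print('bed far',q(347,78,.044),'L/R',q(278,90,.044),q(415,90,.044),q(279,250,.044),q(413,250,.044))
print('pins',q(220,124,.083),q(344,66,.083))
```

```text
block front top [31.7 -0.4] L/R [28.3  9.1] [28.3 -9.5] front bottom [24.9 -0.4]
bed far [41.3 -1. ] L/R [38.1 17.4] [ 38.1 -19.1] [-7.1 18. ] [ -7.1 -19.5]
pins [37.  27.7] [50.  -0.2]
```

Seen from the tool, the block's offset agrees with the bed's and the pins' to within 0.6 mm. I'll insert it.

arm_command:
  plan: "-0.02 -0.01 -1 -0.1;-0.02 -0.01 -2 -0.1;-0.02 -0.01 -2.2 -0.1;-0.02 -0.01 -2.48 -0.1;-0.02 -0.01 -2.48 -0.1;-0.02 -0.01 -2.48 -0.1"

```text
t: 6.75
tcp_pos: [0.5842, -0.0479, 0.0466]
tcp_rot: [0.99, 0.143, 0.0, 0.0]
wrist_force: [-0.8, -0.5, 0.4]
finger_gap: 0.215
grip_force: 15.0
```

arm_command:
  plan: "0 0 0 0;0 0 0 0;0 0 0 0;0 0 0 0;0 0 0 0"
  fingers: 0

```text
t: 7.38
tcp_pos: [0.5838, -0.0476, 0.0459]
tcp_rot: [0.99, 0.143, -0.0, -0.0]
wrist_force: [0.1, 0.0, -0.2]
finger_gap: 0.5
grip_force: 0.0
```

arm_command:
  plan: "0 0 2 0;0 0 2.6 0;0 0 2.6 0;0 0 2.6 0"

```text
t: 7.88
tcp_pos: [0.5831, -0.0476, 0.1098]
tcp_rot: [0.99, 0.143, -0.001, -0.0]
wrist_force: [0.1, 0.3, -0.8]
finger_gap: 0.499
grip_force: 0.0
```

Run:
```python
from h import *
print(pose());f=grab('wrist','w4.png')
o=ortho(f,(.5855,-.0478),16.6,.044,(.06,.045),5000);cv2.imwrite('pics/w4b.png',o)
t=grab('top','t4.png');cv2.imwrite('pics/t4b.png',cv2.resize(t['img'],(800,600)))
```

```text
(array([ 0.5831, -0.0476,  0.1098]), np.float64(-73.6), 0.499, array([ 0.1,  0.3, -0.8]), 7.88)
```

View pics/w4b.png

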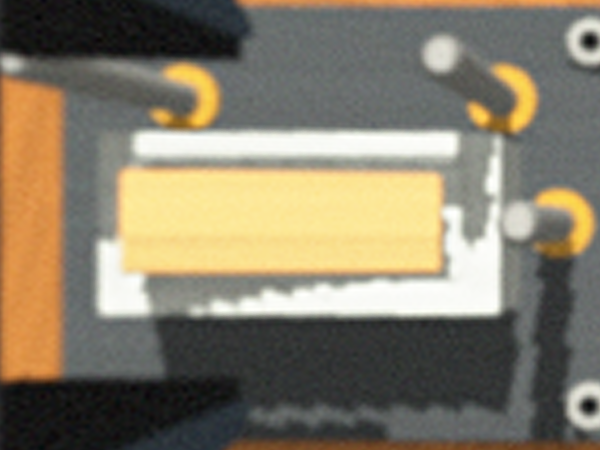

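The block's left (−x) end stands proud: it spans (118..443,168..273), which is too long for the bed plane, and its shadow widens to the left. The bed is centred exactly at (300,224), so the jig pose is confirmed. I'll press the block down with closed fingers.

arm_command:
  plan: "-0.1 -0.06 -1 0;-0.1 -0.06 -1.5 0;-0.1 -0.06 -1.5 0;-0.1 -0.06 -1.5 0;-0.1 -0.06 -1.5 0;-0.1 -0.06 -1.5 0"
  fingers: 1

```text
t: 8.72
tcp_pos: [0.5816, -0.0492, 0.0739]
tcp_rot: [0.99, 0.143, 0.0, 0.0]
wrist_force: [-0.4, 0.2, -0.5]
finger_gap: 0.006
grip_force: 0.0
```

arm_command:
  plan: "0 0 -0.2 0;0 0 -0.4 0;0 0 -0.55 0;0 0 -0.7 0;0 0 -0.7 0"

```text
t: 9.35
tcp_pos: [0.5812, -0.0492, 0.0557]
tcp_rot: [0.99, 0.143, -0.0, -0.0]
wrist_force: [-0.4, -0.9, 0.8]
finger_gap: 0.004
grip_force: 0.2
```

arm_command:
  plan: "0 0 -0.1 0;0 0 -0.2 0;0 0 -0.2 0"

```text
t: 9.72
tcp_pos: [0.5812, -0.0492, 0.0508]
tcp_rot: [0.99, 0.143, -0.0, -0.0]
wrist_force: [-0.5, 0.6, 0.1]
finger_gap: 0.004
grip_force: 0.0
```

arm_command:
  plan: "0 0 -0.1 0;0 0 -0.2 0;0 0 -0.25 0;0 0 -0.25 0"

```text
t: 10.22
tcp_pos: [0.5812, -0.0492, 0.0445]
tcp_rot: [0.99, 0.143, -0.0, -0.0]
wrist_force: [0.2, 0.2, 0.4]
finger_gap: 0.005
grip_force: 0.0
```

Run:
```python
from h import *
print(pose())
```

```text
(array([ 0.5812, -0.0492,  0.0445]), np.float64(-73.6), 0.005, array([0.2, 0.2, 0.4]), 10.22)
```

arm_command:
  plan: "0.1 0 2 0;0.1 0.06 2.6 0;0.1 0.06 2.6 0;0.1 0.06 2.6 0"
  fingers: 0

```text
t: 10.72
tcp_pos: [0.5831, -0.0476, 0.1086]
tcp_rot: [0.99, 0.143, -0.001, -0.0]
wrist_force: [0.2, -1.3, -0.0]
finger_gap: 0.412
grip_force: 0.0
```

Run:
```python
from h import *
print(pose());f=grab('wrist','w5.png')
o=ortho(f,(.5855,-.0478),16.6,.044,(.06,.045),5000);t=grab('top','t5.png')
cv2.imwrite('pics/w5b.png',np.hstack([o[:,60:540],cv2.resize(t['img'],(600,450))[:,280:500]]))
```

```text
(array([ 0.5831, -0.0476,  0.1086]), np.float64(-73.6), 0.412, array([ 0.2, -1.3, -0. ]), 10.72)
```

View pics/w5b.png

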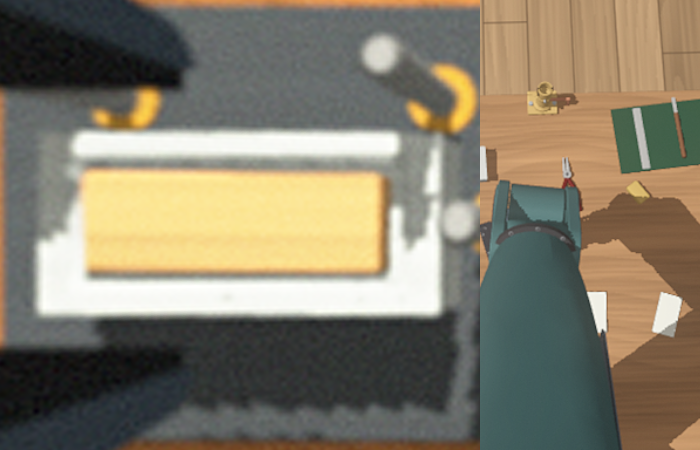

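The block now measures 60.8 × 20.6 mm at bed level and sits parallel, about (−1.2, +0.9) mm off centre, so it is seated. Next is blank 3.

arm_command:
  plan: "-6.08 -6.18 -0.3 -19.4;-6.08 -6.18 -0.3 -19.4;-6.08 -6.18 -0.3 -19.4;-6.08 -6.18 -0.3 -19.4;-6.08 -6.18 -0.3 -19.4;-6.08 -6.18 -2.4 -19.4;-6.08 -6.18 -4.1 -19.4;-6.08 -6.18 -4.28 -19.4;-6.08 -6.18 -4.28 -19.4;-6.08 -6.18 -4.28 -19.4"
  fingers: -1

```text
t: 12.08
tcp_pos: [0.4326, -0.2023, 0.004]
tcp_rot: [1.0, -0.026, 0.001, 0.0]
wrist_force: [0.4, 0.9, 0.2]
finger_gap: 1.0
grip_force: 0.0
```

arm_command:
  plan: "0 0 0 0;0 0 0 0;0 0 0 0;0 0 0 0;0 0 0 0;0 0 0 0"
  fingers: 1
  force: 20

```text
t: 12.82
tcp_pos: [0.4318, -0.2022, 0.0027]
tcp_rot: [1.0, -0.026, -0.0, -0.0]
wrist_force: [-0.6, -0.2, 2.0]
finger_gap: 0.521
grip_force: 19.9
```

Run:
```python
from h import *
print(pose())
```

```text
(array([ 0.4318, -0.2022,  0.0027]), np.float64(-93.0), 0.521, array([-0.6, -0.2,  2. ]), 12.82)
```

arm_command:
  plan: "0 0 2 0;0 0 4 0;6.05 6.1 4 19.6;6.05 6.1 4 19.6;6.05 6.1 4 19.6;6.05 6.1 4 19.6;6.05 6.1 4 19.6;6.05 6.1 4 19.6"

```text
t: 13.82
tcp_pos: [0.5822, -0.05, 0.1023]
tcp_rot: [0.99, 0.144, -0.0, -0.0]
wrist_force: [0.1, 0.0, -1.0]
finger_gap: 0.526
grip_force: 19.9
```

```bash
cat >> h.py <<'E'
HOME=np.array([.5855,-.0478]);JA=16.6
def rel(x=0,y=0,z=None):
    p,a=pose()[:2];r=np.radians(JA);d=HOME+[x*np.cos(r)-y*np.sin(r),x*np.sin(r)+y*np.cos(r)]-p[:2]
    t=(JA-90-a+90)%180-90
    print('go',(d/.025).round(2),None if z is None else round((z-p[2])/.025,2),'turn',round(t,1),pose())
E
python3 - <<'E'
from h import *
rel(-.003,-.0015,.048)
f=grab('wrist','w6.png')
a=f['img'][100:330,100:400];cv2.imwrite('pics/w6b.png',cv2.resize(a,(780,598),interpolation=cv2.INTER_CUBIC))
E
```

```text
go [ 0.03 -0.  ] -2.17 turn 0.0 (array([ 0.5822, -0.05  ,  0.1023]), np.float64(-73.4), 0.526, array([ 0.1,  0. , -1. ]), 13.82)
```

View pics/w6b.png

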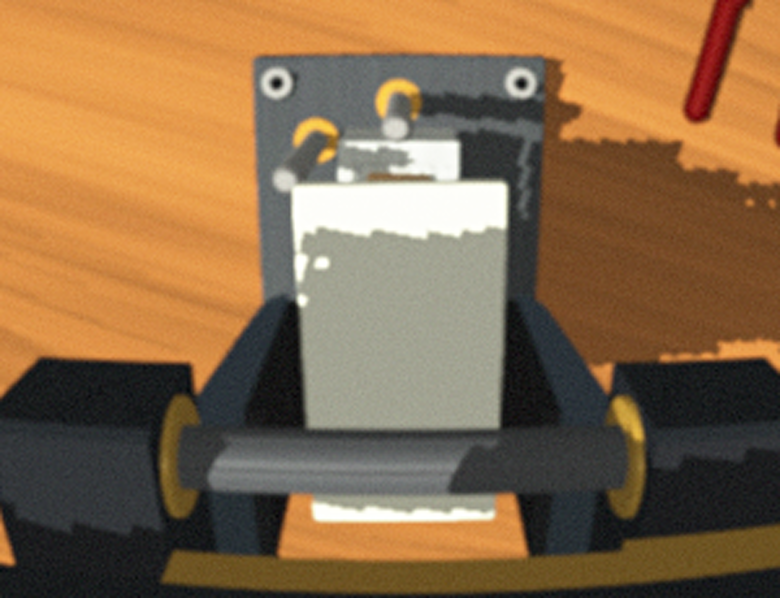

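The blank is square in the grip, its front edge at (400,182) just short of the end pin at (397,127). I'll lower and release it.

arm_command:
  plan: "0.03 0 -1.2 0;0.03 0 -2.1 0;0.03 0 -2.19 0;0.03 0 -2.19 0;0.03 0 -2.19 0"

```text
t: 14.5
tcp_pos: [0.5841, -0.0499, 0.0488]
tcp_rot: [0.99, 0.144, 0.0, 0.0]
wrist_force: [-0.3, 0.3, 0.1]
finger_gap: 0.522
grip_force: 19.9
```

arm_command:
  plan: "0 0 0 0;0 0 0 0;0 0 0 0;0 0 0 0;0 0 2.5 0;0 0 3 0;0 0 3 0;0 0 3 0"
  fingers: -0.6

```text
t: 15.5
tcp_pos: [0.583, -0.0496, 0.1217]
tcp_rot: [0.99, 0.144, -0.001, -0.0]
wrist_force: [1.4, -0.7, 0.2]
finger_gap: 0.8
grip_force: 0.0
```

Run:
```python
from h import *
print(pose());f=grab('wrist','w7.png');fit(f,HOME,.050,*WH,half=.08)
```

```text
(array([ 0.583 , -0.0496,  0.1217]), np.float64(-73.4), 0.8, array([ 1.4, -0.7,  0.2]), 15.5)
rect 0.5853 -0.0489 cen 0.5829 -0.0487 size 96.2 49.0 ang 17.2
```

arm_command:
  plan: "-6.42 -12.47 -0.6 -33.6;-6.42 -12.47 -0.6 -33.6;-6.42 -12.47 -0.6 -33.6;-6.42 -12.47 -0.6 -33.6;-6.42 -12.47 -0.6 -33.6;-6.42 -12.47 -0.6 -33.6;-6.42 -12.47 -0.6 -33.6;-6.42 -12.47 -0.6 -33.6"
  fingers: -1

```text
t: 16.55
tcp_pos: [0.423, -0.3607, 0.1071]
tcp_rot: [0.989, -0.148, -0.001, -0.0]
wrist_force: [-0.1, 0.8, -0.3]
finger_gap: 0.999
grip_force: 0.0
```

Run:
```python
from h import *
print(pose());f=grab('wrist','w8.png');fit(f,(.4224,-.3613),.006,*WH,half=.08);f=grab('top','t8.png');fit(f,(.4224,-.3613),.006,*WH,half=.08,fish=False)
```

```text
(array([ 0.423 , -0.3607,  0.1071]), np.float64(-107.02), 0.999, array([-0.1,  0.8, -0.3]), 16.55)
rect 0.4216 -0.3612 cen 0.4211 -0.36 size 91.2 49.0 ang 162.9
rect 0.3898 -0.3514 cen 0.3899 -0.3506 size 52.3 25.7 ang 81.3
```

arm_command:
  plan: "-0.07 -0.02 -2.2 0;-0.07 -0.02 -4.1 0;-0.07 -0.02 -4.24 0;-0.07 -0.02 -4.24 0;-0.07 -0.02 -4.24 0"

```text
t: 17.27
tcp_pos: [0.4219, -0.3615, 0.0022]
tcp_rot: [0.989, -0.147, 0.0, 0.0]
wrist_force: [1.0, 0.8, 0.5]
finger_gap: 0.999
grip_force: 0.0
```

arm_command:
  plan: "0 0 0 0;0 0 0 0;0 0 0 0;0 0 0 0;0 0 0 0;0 0 0 0"
  fingers: 1

```text
t: 18.02
tcp_pos: [0.4215, -0.362, 0.002]
tcp_rot: [0.989, -0.148, 0.0, 0.0]
wrist_force: [-0.0, -0.7, 1.6]
finger_gap: 0.523
grip_force: 20.0
```

arm_command:
  plan: "0 0 2 0;0 0 4.2 0;6.45 12.45 4.2 33.6;6.45 12.45 4.2 33.6;6.45 12.45 4.2 33.6;6.45 12.45 4.2 33.6;6.45 12.45 4.2 33.6;6.45 12.45 4.2 33.6;6.45 12.45 4.2 33.6;6.45 12.45 4.2 33.6"

```text
t: 19.27
tcp_pos: [0.5823, -0.051, 0.1067]
tcp_rot: [0.99, 0.144, -0.0, -0.0]
wrist_force: [-0.0, 0.4, 0.2]
finger_gap: 0.521
grip_force: 20.0
```

Run:
```python
from h import *
rel(-.003,-.0015,.0535)
```

```text
go [0.03 0.04] -2.13 turn -0.0 (array([ 0.5823, -0.051 ,  0.1067]), np.float64(-73.39), 0.521, array([-0. ,  0.4,  0.2]), 19.27)
```

arm_command:
  plan: "0.03 0.04 -1.2 0;0.03 0.04 -2.05 0;0.03 0.04 -2.14 0;0.03 0.04 -2.14 0;0.03 0.04 -2.14 0"

```text
t: 19.9
tcp_pos: [0.5838, -0.0498, 0.0541]
tcp_rot: [0.99, 0.144, 0.0, 0.0]
wrist_force: [-1.2, 0.5, -0.1]
finger_gap: 0.525
grip_force: 20.0
```

arm_command:
  plan: "0 0 0 0;0 0 0 0;0 0 0 0;0 0 0 0;0 0 2.5 0;0 0 3 0;0 0 3 0;0 0 3 0"
  fingers: -0.6

```text
t: 20.9
tcp_pos: [0.5828, -0.0496, 0.1272]
tcp_rot: [0.99, 0.144, -0.001, -0.0]
wrist_force: [-0.0, -0.5, -0.6]
finger_gap: 0.798
grip_force: 0.0
```

Run:
```python
from h import *
print(pose());f=grab('wrist','w9.png');fit(f,HOME,.056,*WH,half=.08,op=25)
f=grab('top','t9.png');fit(f,(.595,.2224),.006,*WH,fish=False);fit(f,(.438,.34),.006,*WH,fish=False)
```

```text
(array([ 0.5828, -0.0496,  0.1272]), np.float64(-73.4), 0.798, array([-0. , -0.5, -0.6]), 20.9)
rect 0.584 -0.0492 cen 0.5834 -0.0486 size 90.4 48.8 ang 16.6
rect 0.5949 0.2226 cen 0.595 0.2226 size 93.2 49.8 ang 154.1
rect 0.4367 0.3397 cen 0.4367 0.3397 size 93.3 50.4 ang 22.0
```

arm_command:
  plan: "0.49 10.88 0 -42.6;0.49 10.88 0 -42.6;0.49 10.88 0 -42.6;0.49 10.88 0 -42.6;0.49 10.88 0 -42.6;0.49 10.88 -1 -42.6;0.49 10.88 -3 -42.6;0.49 10.88 -4.8 -42.6;0.49 10.88 -5.03 -42.6;0.49 10.88 -5.03 -42.6"
  fingers: -1

```text
t: 22.25
tcp_pos: [0.5949, 0.2221, 0.0016]
tcp_rot: [0.974, -0.225, -0.001, 0.001]
wrist_force: [0.4, -0.6, 0.5]
finger_gap: 0.999
grip_force: 0.0
```

arm_command:
  plan: "0 0 0 0;0 0 0 0;0 0 0 0;0 0 0 0;0 0 0 0;0 0 0 0;0 0 0 0"
  fingers: 1

```text
t: 23.12
tcp_pos: [0.5958, 0.2223, 0.0028]
tcp_rot: [0.974, -0.225, 0.0, -0.0]
wrist_force: [-1.4, -0.2, 1.3]
finger_gap: 0.522
grip_force: 20.0
```

Run:
```python
from h import *
rel(-.003,-.0015)
```

```text
go [ -0.51 -10.9 ] None turn 42.6 (array([0.5958, 0.2223, 0.0028]), np.float64(-116.0), 0.522, array([-1.4, -0.2,  1.3]), 23.12)
```

arm_command:
  plan: "0 0 2 0;0 0 4.4 0;-0.51 -10.9 4.4 42.6;-0.51 -10.9 4.4 42.6;-0.51 -10.9 4.4 42.6;-0.51 -10.9 4.4 42.6;-0.51 -10.9 4.4 42.6;-0.51 -10.9 4.4 42.6;-0.51 -10.9 4.4 42.6;-0.51 -10.9 4.4 42.6"

```text
t: 24.38
tcp_pos: [0.583, -0.0492, 0.1126]
tcp_rot: [0.989, 0.145, -0.0, -0.0]
wrist_force: [0.5, 0.3, 0.6]
finger_gap: 0.521
grip_force: 20.0
```

Run:
```python
from h import *
rel(-.003,-.0015,.0595)
```

```text
go [ 0.   -0.04] -2.12 turn -0.0 (array([ 0.583 , -0.0492,  0.1126]), np.float64(-73.36), 0.521, array([0.5, 0.3, 0.6]), 24.38)
```

arm_command:
  plan: "0 -0.04 -1.2 0;0 -0.04 -2.03 0;0 -0.04 -2.12 0;0 -0.04 -2.12 0;0 -0.04 -2.12 0"

```text
t: 25.0
tcp_pos: [0.5832, -0.0511, 0.0601]
tcp_rot: [0.99, 0.144, 0.0, 0.0]
wrist_force: [-0.5, 0.1, -0.3]
finger_gap: 0.519
grip_force: 20.0
```

arm_command:
  plan: "0 0 0 0;0 0 0 0;0 0 0 0;0 0 0 0;0 0 2.5 0;0 0 3 0;0 0 3 0;0 0 3 0"
  fingers: -0.6

```text
t: 26.0
tcp_pos: [0.5822, -0.0511, 0.1334]
tcp_rot: [0.99, 0.144, -0.001, -0.0]
wrist_force: [0.0, 0.4, -1.0]
finger_gap: 0.798
grip_force: 0.0
```

Run:
```python
from h import *
print(pose());f=grab('wrist','w10.png');fit(f,HOME,.062,*WH,half=.08,op=25)
```

```text
(array([ 0.5822, -0.0511,  0.1334]), np.float64(-73.4), 0.798, array([ 0. ,  0.4, -1. ]), 26.0)
rect 0.5838 -0.0502 cen 0.5836 -0.0492 size 92.8 49.3 ang 16.8
```

arm_command:
  plan: "-5.82 15.63 0 5.4;-5.82 15.63 0 5.4;-5.82 15.63 0 5.4;-5.82 15.63 0 5.4;-5.82 15.63 0 5.4;-5.82 15.63 0 5.4;-5.82 15.63 0 5.4;-5.82 15.63 -1 5.4;-5.82 15.63 -1 5.4;-5.82 15.63 -1 5.4"
  fingers: -1

```text
t: 27.3
tcp_pos: [0.4376, 0.3391, 0.1096]
tcp_rot: [0.982, 0.19, -0.0, 0.0]
wrist_force: [0.7, 0.3, 0.5]
finger_gap: 0.997
grip_force: 0.0
```

Run:
```python
from h import *
print(pose());f=grab('wrist','w11.png');fit(f,(.4367,.3397),.006,*WH)
```

```text
(array([0.4376, 0.3391, 0.1096]), np.float64(-68.04), 0.997, array([0.7, 0.3, 0.5]), 27.3)
rect 0.437 0.3404 cen 0.437 0.3403 size 90.1 48.5 ang 21.9
```

arm_command:
  plan: "-0.02 0.04 -2.2 0;-0.02 0.04 -4.1 0;-0.02 0.04 -4.32 0;-0.02 0.04 -4.32 0;-0.02 0.04 -4.32 0"

```text
t: 27.98
tcp_pos: [0.438, 0.3411, 0.0035]
tcp_rot: [0.982, 0.191, 0.001, -0.0]
wrist_force: [0.1, 0.6, 0.5]
finger_gap: 0.998
grip_force: 0.0
```

arm_command:
  plan: "0 0 0 0;0 0 0 0;0 0 0 0;0 0 0 0;0 0 0 0;0 0 0 0;0 0 0 0"
  fingers: 1

```text
t: 28.85
tcp_pos: [0.437, 0.3406, 0.0017]
tcp_rot: [0.982, 0.191, -0.0, 0.0]
wrist_force: [-0.6, 0.4, -0.1]
finger_gap: 0.521
grip_force: 20.0
```

arm_command:
  plan: "0 0 2 0;0 0 4.5 0;0 0 4.5 0;5.86 -15.6 4.5 -5.4;5.86 -15.6 4.5 -5.4;5.86 -15.6 4.5 -5.4;5.86 -15.6 4.5 -5.4;5.86 -15.6 4.5 -5.4;5.86 -15.6 4.5 -5.4;5.86 -15.6 4.5 -5.4"

```text
t: 30.1
tcp_pos: [0.5836, -0.0519, 0.1132]
tcp_rot: [0.99, 0.144, -0.0, -0.0]
wrist_force: [0.1, 0.5, -0.5]
finger_gap: 0.529
grip_force: 20.0
```

arm_command:
  plan: "0 0 0 0;0 0 0 0"

```text
t: 30.35
tcp_pos: [0.5827, -0.0491, 0.1132]
tcp_rot: [0.99, 0.144, -0.001, -0.0]
wrist_force: [-0.5, -0.3, -1.0]
finger_gap: 0.525
grip_force: 20.0
```

Run:
```python
from h import *
rel(-.003,-.0015,.0655)
```

```text
go [ 0.01 -0.04] -1.91 turn 0.0 (array([ 0.5827, -0.0491,  0.1132]), np.float64(-73.42), 0.525, array([-0.5, -0.3, -1. ]), 30.35)
```

arm_command:
  plan: "0.01 -0.04 -1.2 0;0.01 -0.04 -1.84 0;0.01 -0.04 -1.93 0;0.01 -0.04 -1.93 0;0.01 -0.04 -1.93 0"

```text
t: 30.98
tcp_pos: [0.5843, -0.0503, 0.0667]
tcp_rot: [0.99, 0.144, 0.001, 0.0]
wrist_force: [0.2, 0.1, -0.3]
finger_gap: 0.526
grip_force: 20.0
```

arm_command:
  plan: "0 0 0 0;0 0 0 0;0 0 0 0;0 0 0 0;0 0 2 0;0 0 3 0;0 0 3 0;0 0 3 0"
  fingers: -0.6

```text
t: 31.98
tcp_pos: [0.5833, -0.0503, 0.1401]
tcp_rot: [0.99, 0.144, -0.0, -0.0]
wrist_force: [-0.1, 0.2, -1.1]
finger_gap: 0.799
grip_force: 0.0
```

Run:
```python
from h import *
print(pose());f=grab('wrist','w12.png');fit(f,HOME,.068,*WH,half=.08,op=25)
rel(0,-.07);rel(-.08,0)
f=grab('side','s12.png');u,v=proj(f,[*HOME,.05])[0].astype(int);a=f['img'][v-45:v+45,u-60:u+60]
cv2.imwrite('pics/s12b.png',cv2.resize(a,(800,600),interpolation=cv2.INTER_CUBIC))
```

```text
(array([ 0.5833, -0.0503,  0.1401]), np.float64(-73.4), 0.799, array([-0.1,  0.2, -1.1]), 31.98)
rect 0.5848 -0.0498 cen 0.5847 -0.0485 size 91.8 48.9 ang 16.6
go [ 0.9  -2.58] None turn 0.0 (array([ 0.5831, -0.0503,  0.1398]), np.float64(-73.4), 0.798, array([-0.3, -0.1, -0.1]), 32.02)
go [-2.97 -0.81] None turn 0.0 (array([ 0.5831, -0.0503,  0.1398]), np.float64(-73.4), 0.798, array([-0.3, -0.1, -0.1]), 32.02)
```

View pics/s12b.png

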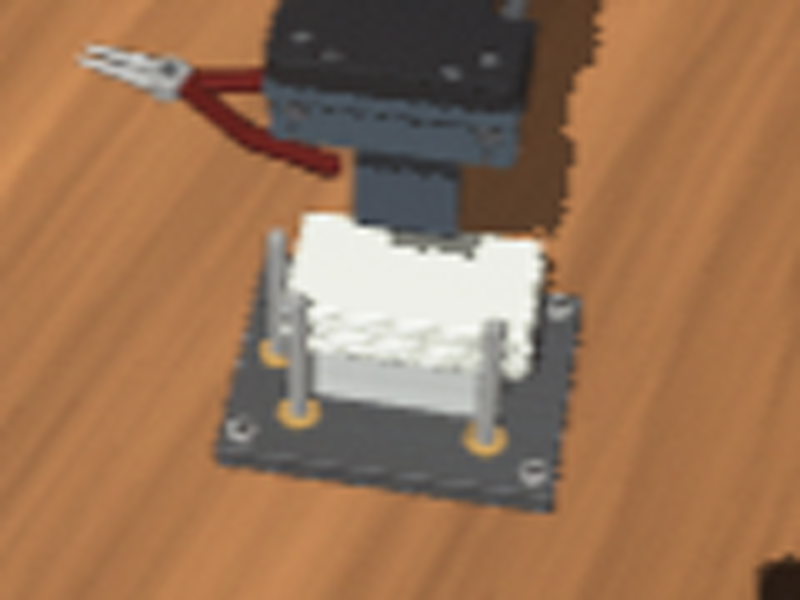

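The side view shows four blanks lying flat and stacked just off the pins. I'll tap the −y side with closed fingers.

arm_command:
  plan: "0.78 -2.2 0 0;0.78 -2.2 0 0;0.78 -2.2 0 0;0.78 -2.2 0 0;0.78 -2.2 -2 0;0.78 -2.2 -4 0;0.78 -2.2 -4 0;0.78 -2.2 -4 0"
  fingers: 1

```text
t: 33.08
tcp_pos: [0.6041, -0.1052, 0.0425]
tcp_rot: [0.989, 0.145, 0.001, 0.0]
wrist_force: [0.5, -0.1, -0.3]
finger_gap: 0.006
grip_force: 0.0
```

Run:
```python
from h import *
rel(0,-.042);rel(0,-.0375)
```

```text
go [-0.26  0.69] None turn -0.0 (array([ 0.6041, -0.1052,  0.0425]), np.float64(-73.38), 0.006, array([ 0.5, -0.1, -0.3]), 33.08)
go [-0.32  0.86] None turn -0.0 (array([ 0.6041, -0.1052,  0.0425]), np.float64(-73.38), 0.006, array([ 0.5, -0.1, -0.3]), 33.08)
```

arm_command:
  plan: "-0.15 0.4 0 0;-0.2 0.65 0 0;-0.22 0.7 0 0;-0.24 0.74 0 0;-0.26 0.78 0 0;-0.26 0.78 0 0"

```text
t: 33.83
tcp_pos: [0.5967, -0.086, 0.0409]
tcp_rot: [0.99, 0.144, -0.0, -0.0]
wrist_force: [0.4, -0.5, -0.5]
finger_gap: 0.006
grip_force: 0.0
```

arm_command:
  plan: "-0.01 0.04 0 0;-0.02 0.08 0 0;-0.02 0.08 0 0;-0.02 0.08 0 0"

```text
t: 34.33
tcp_pos: [0.5963, -0.0839, 0.0409]
tcp_rot: [0.99, 0.144, -0.0, -0.0]
wrist_force: [0.1, 0.1, 0.0]
finger_gap: 0.006
grip_force: 0.0
```

```bash
cat >> h.py <<'E'
def jp():
    p=pose();r=np.radians(JA);R=np.array([[np.cos(r),np.sin(r)],[-np.sin(r),np.cos(r)]])
    F=[]
    print('tcp in jig mm',(R@(p[0][:2]-HOME)*1000).round(1),'z',p[0][2],'force jig',(R@p[3][:2]).round(1),p[3][2],'t',p[4])
E
python3 - <<'E'
from h import *
jp();f=grab('wrist','w13.png');fit(f,HOME,.068,*WH,half=.08,op=25)
E
```

```text
tcp in jig mm [  0.  -37.7] z 0.0409 force jig [0.1 0.1] 0.0 t 34.33
rect 0.6047 -0.044 cen 0.6078 -0.035 size 49.3 48.0 ang 15.5
```

arm_command:
  plan: "-0.01 0.04 0 0;-0.02 0.08 0 0;-0.02 0.08 0 0;-0.02 0.08 0 0"

```text
t: 34.88
tcp_pos: [0.5958, -0.0819, 0.0409]
tcp_rot: [0.99, 0.144, -0.0, -0.0]
wrist_force: [-0.2, 0.2, 1.0]
finger_gap: 0.005
grip_force: 0.0
```

arm_command:
  plan: "-0.01 0.04 0 0;-0.01 0.04 0 0;-0.01 0.04 0 0"

```text
t: 35.25
tcp_pos: [0.5956, -0.0811, 0.041]
tcp_rot: [0.99, 0.144, 0.0, 0.0]
wrist_force: [0.5, -4.0, -0.5]
finger_gap: 0.009
grip_force: 1.8
```

Run:
```python
from h import *
jp()
```

```text
tcp in jig mm [  0.2 -34.8] z 0.041 force jig [-0.7 -4. ] -0.5 t 35.25
```

arm_command:
  plan: "-0.01 0.03 0 0;-0.01 0.03 0 0;-0.01 0.03 0 0"

```text
t: 35.62
tcp_pos: [0.5956, -0.0808, 0.0411]
tcp_rot: [0.99, 0.144, 0.0, 0.0]
wrist_force: [-0.1, -9.7, 0.2]
finger_gap: 0.004
grip_force: 4.8
```

Run:
```python
from h import *
jp()
```

```text
tcp in jig mm [  0.3 -34.5] z 0.0411 force jig [-2.9 -9.3] 0.2 t 35.62
```

arm_command:
  plan: "0.2 -0.7 0 0;0.2 -0.7 2 0;0.2 -0.7 4 0;-3.2 1 4 0;-3.2 1 4 0;-3.2 1 4 0"

```text
t: 36.38
tcp_pos: [0.5137, -0.0549, 0.141]
tcp_rot: [0.99, 0.144, -0.0, -0.0]
wrist_force: [0.6, -0.1, -0.3]
finger_gap: 0.006
grip_force: 0.0
```

Run:
```python
from h import *
jp();f=grab('wrist','w14.png');fit(f,HOME,.068,*WH,half=.08,op=25)
rel(-.075,0,.041)
```

```text
tcp in jig mm [-70.8  13.7] z 0.141 force jig [ 0.5 -0.3] -0.3 t 36.38
rect 0.5835 -0.0478 cen 0.5832 -0.0487 size 91.0 48.6 ang 16.6
go [-0.06 -0.55] -4.01 turn 0.0 (array([ 0.5152, -0.0554,  0.1413]), np.float64(-73.4), 0.007, array([ 0.8, -0.3, -0.2]), 36.42)
```

arm_command:
  plan: "-0.1 -0.55 0 0;-0.1 -0.55 -2 0;-0.1 -0.55 -4 0;-0.1 -0.55 -4 0;0.1 -0.49 -4 0;0.21 -0.46 -4 0;0.29 -0.44 -4 0;0.33 -0.43 -4 0;0.33 -0.43 -4 0"

```text
t: 37.55
tcp_pos: [0.5237, -0.0659, 0.0412]
tcp_rot: [0.99, 0.144, 0.0, 0.0]
wrist_force: [0.6, 0.6, -0.0]
finger_gap: 0.009
grip_force: 0.0
```

Run:
```python
from h import *
jp()
```

```text
tcp in jig mm [-64.4   0.3] z 0.0412 force jig [0.7 0.4] -0.0 t 37.55
```

arm_command:
  plan: "0.04 0.01 0 0;0.08 0.02 0 0;0.12 0.03 0 0;0.12 0.03 0 0;0.12 0.03 0 0"

```text
t: 38.17
tcp_pos: [0.5264, -0.0651, 0.0408]
tcp_rot: [0.99, 0.144, -0.0, -0.0]
wrist_force: [-1.0, -0.2, -0.3]
finger_gap: 0.002
grip_force: 0.8
```

Run:
```python
from h import *
jp()
```

```text
tcp in jig mm [-61.6   0.3] z 0.0408 force jig [-1.   0.1] -0.3 t 38.17
```

arm_command:
  plan: "0.02 0.01 0 0;0.04 0.01 0 0;0.04 0.01 0 0;0.04 0.01 0 0"

```text
t: 38.67
tcp_pos: [0.5266, -0.065, 0.0408]
tcp_rot: [0.99, 0.144, -0.001, -0.0]
wrist_force: [-9.6, -4.2, 6.9]
finger_gap: 0.005
grip_force: 5.0
```

Run:
```python
from h import *
jp()
```

```text
tcp in jig mm [-61.4   0.3] z 0.0408 force jig [-10.4  -1.3] 6.9 t 38.67
```

arm_command:
  plan: "-0.4 -0.1 0 0;-0.4 -0.1 2 0;-0.4 -0.1 4 0;-0.4 -0.1 4 0;-0.4 -0.1 4 0"

```text
t: 39.3
tcp_pos: [0.5172, -0.0674, 0.1406]
tcp_rot: [0.99, 0.144, 0.0, 0.0]
wrist_force: [-0.9, 0.1, -0.3]
finger_gap: 0.004
grip_force: 0.0
```

Run:
```python
from h import *
print(pose());f=grab('wrist','w15.png');fit(f,HOME,.068,*WH,half=.08,op=25)
t=grab('top','t15.png');fit(t,(.4402,.2024),.008,(0,0,0),(180,60,255),fish=False,half=.1,op=41)
o=ortho(f,HOME,JA,.068,(.055,.045),5000);o2=cv2.resize(ortho(t,(.4402,.2024),0,.008,(.1,.1),3000,False),(250,250))
s=grab('side','s15.png');u,v=proj(s,[*HOME,.05])[0].astype(int);a=cv2.resize(s['img'][v-25:v+25,u-25:u+25],(250,200),interpolation=cv2.INTER_CUBIC)
cv2.imwrite('pics/m15.png',np.hstack([o,np.vstack([o2,a])]))
```

```text
(array([ 0.5172, -0.0674,  0.1406]), np.float64(-73.41), 0.004, array([-0.9,  0.1, -0.3]), 39.3)
rect 0.5851 -0.0471 cen 0.5854 -0.048 size 90.7 48.7 ang 16.6
rect 0.4172 0.1894 cen 0.4171 0.1894 size 42.5 31.0 ang 0.0
rect 0.4668 0.2025 cen 0.4671 0.2023 size 40.2 34.8 ang 90.0
rect 0.4201 0.2144 cen 0.4201 0.2143 size 21.8 16.5 ang 0.0
rect 0.4521 0.2224 cen 0.452 0.2226 size 21.2 17.0 ang 0.0
```

View pics/m15.png

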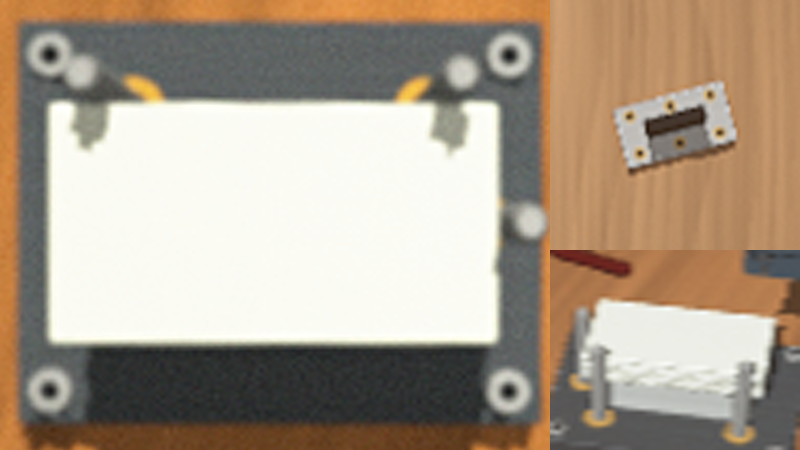

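The top blank touches all three pins: its edges are at (273,100) and (498,220), and no lower blank sticks out. The drill plate hasn't moved, so I'll fetch it.

arm_command:
  plan: "-3.08 10.79 0 -1.6;-3.08 10.79 0 -1.6;-3.08 10.79 0 -1.6;-3.08 10.79 0 -1.6;-3.08 10.79 0 -1.6;-3.08 10.79 0 -1.6;-3.08 10.79 -1 -1.6;-3.08 10.79 -1 -1.6;-3.08 10.79 -1 -1.6"
  fingers: -1

```text
t: 40.58
tcp_pos: [0.4407, 0.2018, 0.1161]
tcp_rot: [0.991, 0.13, -0.0, 0.0]
wrist_force: [-0.2, -0.1, 0.2]
finger_gap: 0.957
grip_force: 0.0
```

Run:
```python
from h import *
print(pose());f=grab('wrist','w16.png');o=ortho(f,(.4402,.2024),15,.008,(.07,.05),5000);cv2.imwrite('pics/w16b.png',o)
```

```text
(array([0.4407, 0.2018, 0.1161]), np.float64(-75.05), 0.957, array([-0.2, -0.1,  0.2]), 40.58)
```

View pics/w16b.png

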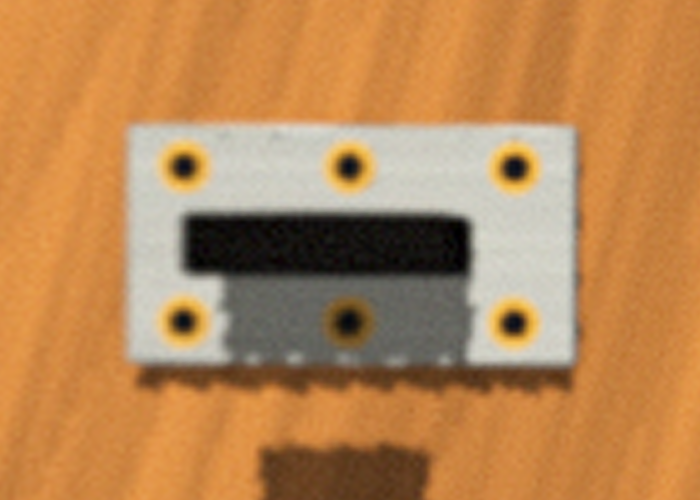

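The plate's edges are at x 128..576 and y 125..363, so it is square at 15° and centred at about (0.4403, 0.2037).

arm_command:
  plan: "-0.02 0.08 -2 0;-0.02 0.08 -3.9 0;-0.02 0.08 -4.12 0;-0.02 0.08 -4.12 0;-0.02 0.08 -4.12 0"

```text
t: 41.25
tcp_pos: [0.4413, 0.2048, 0.0148]
tcp_rot: [0.991, 0.13, 0.001, -0.0]
wrist_force: [0.9, -0.7, -0.4]
finger_gap: 1.002
grip_force: 0.0
```

arm_command:
  plan: "0 0 0 0;0 0 0 0;0 0 0 0;0 0 0 0;0 0 0 0;0 0 0 0;0 0 0 0;0 0 0 0;0 0 0 0"
  fingers: 1
  force: 40

```text
t: 42.38
tcp_pos: [0.4401, 0.2043, 0.0129]
tcp_rot: [0.991, 0.131, 0.0, 0.0]
wrist_force: [1.4, -1.8, -0.6]
finger_gap: 0.126
grip_force: 40.0
```

Run:
```python
from h import *
rel(-.002,-.0015)
```

```text
go [  5.76 -10.16] None turn 1.6 (array([0.4401, 0.2043, 0.0129]), np.float64(-75.0), 0.126, array([ 1.4, -1.8, -0.6]), 42.38)
```

arm_command:
  plan: "0 0 2 0;0 0 4.3 0;0 0 4.3 0;5.76 -10.16 4.3 1.6;5.76 -10.16 4.3 1.6;5.76 -10.16 4.3 1.6;5.76 -10.16 4.3 1.6;5.76 -10.16 4.3 1.6;5.76 -10.16 4.3 1.6;5.76 -10.16 4.3 1.6"

```text
t: 43.62
tcp_pos: [0.5828, -0.0494, 0.1188]
tcp_rot: [0.99, 0.144, -0.001, -0.0]
wrist_force: [0.1, 0.3, -3.5]
finger_gap: 0.13
grip_force: 40.0
```

Run:
```python
from h import *
f=grab('wrist','w17.png');rel(-.002,-.0015,.082);jp()
```

```text
go [ 0.04 -0.03] -1.49 turn -0.0 (array([ 0.5829, -0.049 ,  0.1192]), np.float64(-73.38), 0.129, array([ 0.4, -1. , -3.3]), 43.67)
tcp in jig mm [-2.8 -0.4] z 0.1192 force jig [ 0.1 -1.1] -3.3 t 43.67
```

arm_command:
  plan: "0.04 -0.05 -0.8 0;0.04 -0.05 -1.3 0;0.04 -0.05 -1.4 0;0.04 -0.05 -1.49 0;0.04 -0.05 -1.49 0;0.04 -0.05 -1.49 0"

```text
t: 44.42
tcp_pos: [0.5853, -0.051, 0.0836]
tcp_rot: [0.99, 0.144, 0.0, 0.0]
wrist_force: [-0.6, -1.4, -3.3]
finger_gap: 0.127
grip_force: 40.0
```

Run:
```python
from h import *
jp()
```

```text
tcp in jig mm [-1.1 -3. ] z 0.0836 force jig [-1.  -1.2] -3.3 t 44.42
```

arm_command:
  plan: "-0.01 0.03 0 0;-0.01 0.03 -0.03 0;-0.01 0.03 -0.03 0;-0.01 0.03 -0.03 0"

```text
t: 44.92
tcp_pos: [0.5848, -0.0502, 0.0824]
tcp_rot: [0.99, 0.144, -0.0, 0.0]
wrist_force: [0.5, -0.0, -3.1]
finger_gap: 0.132
grip_force: 40.0
```

Run:
```python
from h import *
jp()
```

```text
tcp in jig mm [-1.4 -2.1] z 0.0824 force jig [ 0.5 -0.1] -3.1 t 44.92
```

arm_command:
  plan: "0 0 -0.04 0;0 0 -0.04 0;0 0 -0.04 0"

```text
t: 45.3
tcp_pos: [0.5848, -0.0502, 0.0814]
tcp_rot: [0.99, 0.144, -0.0, -0.0]
wrist_force: [-0.2, -0.2, -2.7]
finger_gap: 0.127
grip_force: 40.0
```

arm_command:
  plan: "0 0 0 0;0 0 0 0;0 0 0 0;0 0 0 0;0 0 1.5 0;0 0 2.5 0;0 0 2.5 0;0 0 2.5 0"
  fingers: 0.2

```text
t: 46.3
tcp_pos: [0.5843, -0.0501, 0.1432]
tcp_rot: [0.99, 0.144, -0.0, -0.0]
wrist_force: [-0.1, 0.4, 0.0]
finger_gap: 0.399
grip_force: 0.0
```

Run:
```python
from h import *
jp();f=grab('wrist','w18.png')
o=ortho(f,HOME,JA,.076,(.065,.05),3000);o2=ortho(f,HOME,JA,.068,(.065,.05),3000);cv2.imwrite('pics/w18b.png',o)
h=cv2.cvtColor(o,cv2.COLOR_BGR2HSV);k=cv2.inRange(h,(0,0,120),(180,60,255));k=cv2.morphologyEx(k,cv2.MORPH_OPEN,np.ones((15,15)))
ys,xs=np.nonzero(k);print([(np.percentile(xs,q)/3-65).round(1) for q in(.5,99.5)],[(50-np.percentile(ys,q)/3).round(1) for q in(.5,99.5)])
rel(0,-.06,.041)
```

```text
tcp in jig mm [-1.8 -1.9] z 0.1432 force jig [0.  0.4] 0.0 t 46.3
[np.float64(-46.3), np.float64(49.0)] [np.float64(31.0), np.float64(-25.0)]
go [ 0.74 -2.21] -4.08 turn 0.0 (array([ 0.5842, -0.0501,  0.1429]), np.float64(-73.4), 0.398, array([ 0.2, -0.1,  0.1]), 46.35)
```

arm_command:
  plan: "0.74 -2.21 0 0;0.74 -2.21 0 0;0.74 -2.21 0 0;0.74 -2.21 0 0;0.74 -2.21 -2 0;0.74 -2.21 -4 0;0.74 -2.21 -4 0;0.6 -1.7 -4 0;0.52 -1.39 -4 0;0.52 -1.39 -4 0"
  fingers: 1

```text
t: 47.6
tcp_pos: [0.5984, -0.0842, 0.0455]
tcp_rot: [0.989, 0.145, 0.001, 0.0]
wrist_force: [0.9, -0.1, 0.1]
finger_gap: 0.005
grip_force: 0.0
```

Run:
```python
from h import *
jp();rel(0,-.036);rel(0,-.0345)
```

```text
tcp in jig mm [  2.  -38.6] z 0.0455 force jig [ 0.8 -0.4] 0.1 t 47.6
go [-0.1   0.08] None turn -0.1 (array([ 0.5984, -0.0842,  0.0455]), np.float64(-73.35), 0.005, array([ 0.9, -0.1,  0.1]), 47.6)
go [-0.12  0.13] None turn -0.1 (array([ 0.5984, -0.0842,  0.0455]), np.float64(-73.35), 0.005, array([ 0.9, -0.1,  0.1]), 47.6)
```

arm_command:
  plan: "-0.03 0 -0.1 0;-0.04 0.03 -0.1 0;-0.04 0.06 -0.1 0;-0.04 0.06 -0.1 0"

```text
t: 48.1
tcp_pos: [0.5968, -0.0836, 0.0414]
tcp_rot: [0.99, 0.144, -0.0, 0.0]
wrist_force: [-0.5, -1.8, -0.5]
finger_gap: 0.005
grip_force: 0.7
```

arm_command:
  plan: "-0.01 0.04 0 0;-0.01 0.04 0 0;-0.01 0.04 0 0"

```text
t: 48.48
tcp_pos: [0.5966, -0.0824, 0.0415]
tcp_rot: [0.99, 0.144, 0.0, -0.0]
wrist_force: [0.3, -1.1, -0.5]
finger_gap: 0.004
grip_force: 0.7
```

Run:
```python
from h import *
jp()
```

```text
tcp in jig mm [  0.8 -36.3] z 0.0415 force jig [-0.  -1.1] -0.5 t 48.48
```

Pushing the plate (about 1 N of friction). It still has about 1.8 mm to go.

arm_command:
  plan: "-0.01 0.04 0 0;-0.02 0.07 0 0;-0.02 0.07 0 0;-0.02 0.07 0 0"

```text
t: 48.98
tcp_pos: [0.5963, -0.0813, 0.0416]
tcp_rot: [0.99, 0.144, 0.0, 0.0]
wrist_force: [1.5, -9.4, -1.0]
finger_gap: 0.004
grip_force: 4.6
```

arm_command:
  plan: "-0.01 0.02 0 0;-0.01 0.02 0 0;-0.01 0.02 0 0"

```text
t: 49.35
tcp_pos: [0.5964, -0.0812, 0.0417]
tcp_rot: [0.99, 0.144, 0.001, 0.001]
wrist_force: [1.6, -13.3, -1.2]
finger_gap: 0.005
grip_force: 6.7
```

Run:
```python
from h import *
jp()
```

```text
tcp in jig mm [  0.9 -35.1] z 0.0417 force jig [ -2.3 -13.2] -1.2 t 49.35
```

arm_command:
  plan: "0.2 -0.7 0 0;0.2 -0.7 2 0;0.2 -0.7 4 0;-3.2 0.5 4 0;-3.2 0.5 4 0;-3.2 0.5 4 0;-3.2 0.5 4 0"

```text
t: 50.22
tcp_pos: [0.5168, -0.0681, 0.1418]
tcp_rot: [0.99, 0.144, 0.0, 0.0]
wrist_force: [0.3, -0.3, -0.7]
finger_gap: 0.003
grip_force: 0.0
```

Run:
```python
from h import *
jp();rel(-.075,0,.041);rel(-.064,0)
```

```text
tcp in jig mm [-71.6   0.2] z 0.1418 force jig [ 0.2 -0.4] -0.7 t 50.23
go [-0.13 -0.05] -4.03 turn 0.0 (array([ 0.5168, -0.0681,  0.1418]), np.float64(-73.42), 0.003, array([ 0.3, -0.3, -0.7]), 50.23)
go [0.29 0.08] None turn 0.0 (array([ 0.5168, -0.0681,  0.1418]), np.float64(-73.42), 0.003, array([ 0.3, -0.3, -0.7]), 50.23)
```

arm_command:
  plan: "-0.13 -0.05 -2 0;-0.13 -0.05 -4.03 0;-0.13 -0.05 -4.03 0;0.1 0.02 -4.03 0;0.29 0.08 -4.03 0;0.29 0.08 -4.03 0;0.29 0.08 -4.03 0"

```text
t: 51.1
tcp_pos: [0.5234, -0.0657, 0.0414]
tcp_rot: [0.99, 0.144, 0.001, 0.0]
wrist_force: [-0.3, -0.9, 0.4]
finger_gap: -0.0
grip_force: 0.0
```

arm_command:
  plan: "0.04 0.01 0 0;0.06 0.02 0 0;0.06 0.02 0 0;0.06 0.02 0 0"

```text
t: 51.6
tcp_pos: [0.5245, -0.0652, 0.0406]
tcp_rot: [0.99, 0.144, -0.0, -0.0]
wrist_force: [1.5, 0.1, -1.0]
finger_gap: 0.001
grip_force: 0.0
```

Run:
```python
from h import *
jp()
```

```text
tcp in jig mm [-63.4   0.8] z 0.0406 force jig [ 1.5 -0.3] -1.0 t 51.6
```

arm_command:
  plan: "0.04 0.01 0 0;0.07 0.01 0 0;0.07 0.01 0 0;0.07 0.01 0 0"

```text
t: 52.1
tcp_pos: [0.5261, -0.0649, 0.0406]
tcp_rot: [0.99, 0.144, -0.0, -0.0]
wrist_force: [-2.4, -0.4, -0.2]
finger_gap: 0.004
grip_force: 0.9
```

Run:
```python
from h import *
jp()
```

```text
tcp in jig mm [-61.8   0.6] z 0.0406 force jig [-2.4  0.3] -0.2 t 52.1
```

arm_command:
  plan: "0.02 0 0 0;0.03 0 0 0;0.03 0 0 0"

```text
t: 52.48
tcp_pos: [0.5264, -0.0649, 0.0406]
tcp_rot: [0.99, 0.144, -0.001, -0.0]
wrist_force: [-5.4, -1.4, 4.4]
finger_gap: 0.003
grip_force: 3.1
```

Run:
```python
from h import *
jp()
```

```text
tcp in jig mm [-61.5   0.5] z 0.0406 force jig [-5.6  0.2] 4.4 t 52.48
```

arm_command:
  plan: "0.02 0.01 0 0;0.02 0.01 0 0;0.02 0.01 0 0"

```text
t: 52.85
tcp_pos: [0.5264, -0.0648, 0.0405]
tcp_rot: [0.99, 0.144, -0.001, -0.0]
wrist_force: [-9.3, -3.6, 8.0]
finger_gap: 0.006
grip_force: 5.2
```

arm_command:
  plan: "-0.4 -0.1 0 0;-0.4 -0.1 2 0;-0.4 -0.1 4 0;-0.4 -0.1 4.5 0;-0.4 -0.1 4.5 0"

```text
t: 53.48
tcp_pos: [0.5178, -0.0672, 0.1536]
tcp_rot: [0.99, 0.144, 0.001, 0.0]
wrist_force: [0.4, -0.8, 0.2]
finger_gap: 0.003
grip_force: 0.0
```

Run:
```python
from h import *
jp();f=grab('wrist','w19.png')
o=ortho(f,HOME,JA,.076,(.055,.045),5000)
s=grab('side','s19.png');u,v=proj(s,[*HOME,.05])[0].astype(int);a=cv2.resize(s['img'][v-25:v+25,u-25:u+25],(250,450),interpolation=cv2.INTER_CUBIC)
cv2.imwrite('pics/m19.png',np.hstack([o,a]))
```

```text
tcp in jig mm [-70.4   0.7] z 0.1536 force jig [ 0.2 -0.9] 0.2 t 53.48
```

View pics/m19.png

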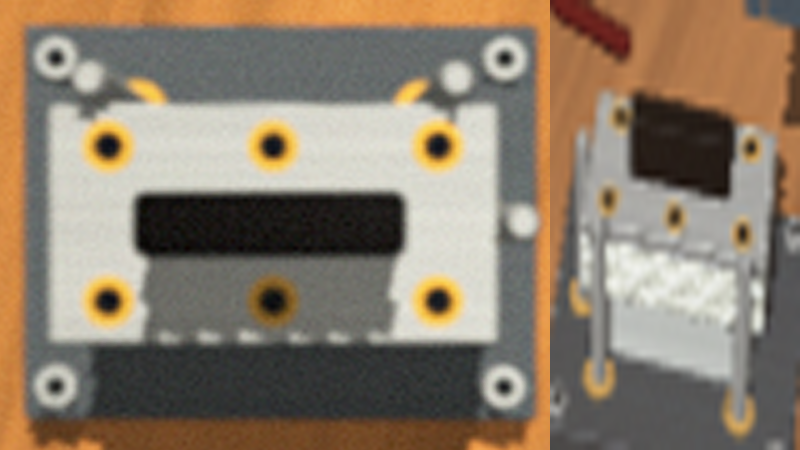

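The plate's edges are at x 48..498 and y 103..343, the same as the tapped blanks, square and against all three pins. I'm handing the job in.

```bash
python3 -c "
from plant import manip;print(manip.job_done())"
```

```text
the job is handed in; nothing more can be done
None
```

The jig is ready and handed in at about 54 s: the backing block is flush in its pocket, and all four blanks with the drill plate on top are tapped against the three pins. I went by the pictures and contact forces; no verdict was returned.

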